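# Clear the cured knight off the curing tray, then tip in the next batch

### The job

Load the tray on the curing pad with the next batch. First take the cured chess knight out of the tray and stand it upright on the bare counter; then pick up the steel pan by its handle, tip all three pawns out of it into the tray, and stand the empty pan upright on the counter. Leave the pad's switch off, and do not disturb the glass beaker, the file or the bottle.

Things in the scene. Friction and masses are not known exactly. Their poses are not given: they have to be found in the camera images.
- tray: Pale hard-silicone open tray, rectangular, 170 (its x) x 140 (its y) x 30 mm high, walls and floor 5 mm thick. It is keyed onto the curing pad and cannot move. Origin: centre of its underside, which is 26 mm above the counter, so its floor is 31 mm and its rim 56 mm above the counter; z up.
- pad: Flat black and grey UV curing pad fixed on the counter, 230 (x) x 180 (y) x 26 mm high. Origin: centre of its underside on the counter. The tray's centre is 20 mm towards the pad's -x from the pad's centre and has the same yaw; the toggle switch is 90 mm towards the pad's +x, beyond the tray, and reaches 60 mm above the counter.
- switch (a joint): Small steel toggle on the pad (lever 22 mm long): 0 rad is off, as it starts; 0.95 rad is on. It stays where it is left.
- knight: Black cured resin chess knight, about 60 g, standing in the tray at the start. Round foot 36 mm in diameter, 74 mm tall. Origin: centre of the foot's underside; z up, x where the muzzle points. Neck and head form a slab 20 mm thick along its y with flat sides, about 26 mm deep along x, from 16 to 62 mm above the underside: grasp it there across its y.
- pan: Small open steel pan, 0.2 kg: round, flaring from 60 mm outer diameter at the foot to 88 mm at the rim, 60 mm tall, wall 3 mm, floor 4 mm. Origin: centre of its underside; z up. Handle: level round bar 14 mm thick along the pan's -x, to 125 mm from its axis; starts roughly towards the robot. Pawns slide in it with friction about 0.6: tip it some 120 degrees from upright to empty it.
- pan_grip (a point): Point on the centre line of the pan's handle where it is best grasped: 88 mm along the pan's -x from its axis, 45 mm above its underside. The pan starts on the counter left or right of the pad; the beaker is then on the other side.
- pan_rim (a point): Centre of the pan's mouth, 60 mm above the centre of its underside, on its axis.
- pawn0: Grey resin chess pawn (one of three alike), 12 g, 28 mm tall, foot 20 mm in diameter, ball head 15 mm in diameter. Origin: centre of the foot's underside; z through the head. Starts in the pan.
- pawn1: Grey resin chess pawn (one of three alike), 12 g, 28 mm tall, foot 20 mm in diameter, ball head 15 mm in diameter. Origin: centre of the foot's underside; z through the head. Starts in the pan.
- pawn2: Grey resin chess pawn (one of three alike), 12 g, 28 mm tall, foot 20 mm in diameter, ball head 15 mm in diameter. Origin: centre of the foot's underside; z through the head. Starts in the pan.
- beaker: Empty clear glass beaker, 62 mm in diameter at the rim, 85 mm tall, standing on the counter on the side of the pad where the pan is not. Leave it alone. Origin: centre of its underside.
- file: Small aluminium file with a round handle, 165 mm long along its x, 14 mm wide and thick, lying on the counter beyond the pad. Leave it alone. Origin: on its underside, near the middle.
- bottle: Closed amber bottle, 60 mm in diameter, 130 mm tall, standing on the counter at the far left. Leave it alone. Origin: centre of its underside.
Mind the look-alikes: they are no part of the job. What is shaped like the pan but purple is not meant. There is more than one size of the knight; the job needs the smaller.

How it is judged (in metres and radians):
On the way, in this order (a step that is already met when the one before it is completed fails the run):
1. the knight is out of the tray, standing upright on the counter and let go (height (world z) of knight below 0.006 m and angle between knight's own z axis and vertical below 0.12 rad and linear speed of knight below 0.02 m/s and contact force between knight and the fingers below 0.1 N), for 0.3 s.
2. the pan is tipped well over with its mouth over the tray (angle between pan's own z axis and vertical above 0.9 rad and horizontal distance between pan_rim and tray below 0.13 m), for 0.05 s.
3. all three pawns lie in the tray (x of pawn0 in the frame of tray between -0.081 and 0.081 m and y of pawn0 in the frame of tray between -0.066 and 0.066 m and z of pawn0 in the frame of tray between 0 and 0.036 m and linear speed of each of pawn0, pawn1, pawn2 below 0.03 m/s and x of pawn1 in the frame of tray between -0.081 and 0.081 m and y of pawn1 in the frame of tray between -0.066 and 0.066 m and z of pawn1 in the frame of tray between 0 and 0.036 m and x of pawn2 in the frame of tray between -0.081 and 0.081 m and y of pawn2 in the frame of tray between -0.066 and 0.066 m and z of pawn2 in the frame of tray between 0 and 0.036 m), for 0.2 s.
At the end, for the whole second after the job is handed in: The knight stands upright (within 7 degrees) on the counter, all three pawns lie at rest inside the tray, the pan stands upright (within 6 degrees) on the counter, everything is released and at rest, and the switch is off (below 0.3 rad) (all of step 3 and height (world z) of each of knight, pan below 0.006 m and angle between knight's own z axis and vertical below 0.12 rad and linear speed of each of knight, pan below 0.02 m/s and angle between pan's own z axis and vertical below 0.1 rad and value of joint switch below 0.3 rad); the robot touches nothing.
It fails at once if the glass beaker is moved more than 25 mm or tipped (distance of beaker from where it was at the start of the episode above 0.025 m or angle between beaker's own z axis and vertical above 0.35 rad).
It fails at once if the file is moved more than 25 mm (distance of file from where it was at the start of the episode above 0.025 m).
It fails at once if the bottle is moved more than 25 mm or tipped (distance of bottle from where it was at the start of the episode above 0.025 m or angle between bottle's own z axis and vertical above 0.35 rad).
It fails at once if the switch is thrown (value of joint switch above 0.5 rad).
It also fails if it takes over 72 s, if anything falls off the work surface, if the arm or the gripper's body presses on something with over 40 N, if the wrist force passes 120 N, or if a joint passes its speed limit or range.

### The arm

A 7-joint arm with a two-finger parallel gripper is mounted at the origin on the work surface. World frame = base frame: x ahead of the robot, y to its left, z up, the work surface at z = 0. Lengths are in m, angles in degrees, forces in N, time in s.
With the tool pointing down it reaches from about 0.35 to 0.775 m from the base axis. Payload 3.1 kg.
Tool frame: the origin (TCP) lies between the finger pads; the fingertips stand 17 mm ahead of it and the grasp point (between the pads) lies 2 mm behind it; z points along the fingers, y is the line along which they close (so a half turn about z gives the same grasp; the last joint's range is limited). The gripper opens to 85 mm and grips with 20 to 120 N. Pads are 22 mm wide; open, the fingers measure 114 mm over their backs; the gripper's body (76 mm by 85 mm) begins 54 mm behind the grasp point. The pads swing forward as they close: fully open they stand 13 mm farther back than shut.
Start: joints at [73.871, 17.813, 0.802, 86.603, -0.252, 75.585, -1.558], TCP at [0.131, -0.534, 0.248] pointing down, gripper open.
Joint ranges: [-154.91, 154.91], [-16.99, 109.72], [-72.82, 74.43], [7.12, 147.25], [-82.49, 262.49], [11.32, 116.49], [-174.64, 174.64]. Speed limits (degrees/s): [159.86, 159.86, 180, 180, 180, 180, 180].

### API

Orientations are given as [roll, pitch, yaw] about the fixed x, y, z axes, in that order (R = Rz(yaw) Ry(pitch) Rx(roll)).
In Python, from bench import bot, gripper_to, solver, status, cams, order gives the robot as it stands. Calls block until the motion is done:
- bot.movep(position, orientation): joint-space move of the TCP to a pose.
- bot.move_linear(position, rot=None, max_speed=0.15, stop_force=None): straight line of the TCP; rot=None keeps the orientation; max_speed is the mean speed in m/s. With stop_force (N) it stops when the force on the tool has changed by that much, and returns True; else False.
- bot.set_joints(angles): joint-space move.
- gripper_to(opening, squeeze=None): opening from 0.0 (shut) to 1.0 (fully open); squeeze is the grip in N (None keeps the last); returns when the fingers have stopped.
- bot.pause(seconds).
- solver.inverse_kinematics(position, orientation): joint angles nearest the present ones, or None.
- status.sense(): the state.
- cams.capture(name): name is "scene" or "top" or "wrist"; returns a dict with "color" (420x560x3 uint8, red, green, blue), "depth" (420x560 float32, m along the optical axis (not along the pixel's ray), 0 where there is no reading), "fx", "fy", "cx", "cy" (pixels), "k1" (the pictures are not rectified: a ray, as slopes to the right and down, at radius r is drawn at 1 + k1 r^2 times it, then the intrinsics apply), "world_to_cam" (4x4, takes a point from world to camera coordinates). Camera axes: x right, y up, looking along -z (the intrinsics and any distortion apply to the point x, -y, -z); pixel columns grow to the right and rows downward; lengths in m; the calibration is good to about 2 mm. A picture is of the moment at which its call begins.
A pose or a line that the arm cannot do raises bot.IKError and nothing moves.
- order.sign_off(): hands the job in; it is judged then, once.
The state is a dict: "t": time; "joint_pos": joint angles; "qd": joint speeds; "joint_torque": joint torques, N m; "ee_pos": TCP position; "tcp_rot": TCP orientation; "force": force on the tool from outside, world axes, zero at the start; "torque": the same for the moment, N m; "grip_width": opening from 0.0 (shut) to 1.0 (fully open); "finger_force": force on a finger pad.
Only numpy, scipy, OpenCV 4.12 (cv2) and the standard library are available. Lean on these libraries where they do the work, as an engineer would, in place of code of your own. Each camera call takes 0.05 s, during which the arm holds its last target. There are 200 camera calls.

## Working session

There is one attempt and no reset: what is moved stays moved. The work goes in short steps, each a Python script; the robot and the scene stay as the last script left them, time stands still between calls to the robot, and variables do not carry over. Pictures are saved under pics/ and viewed, at most 10 in all, crops included, and the job is handed in when it is done.

```bash
mkdir -p pics; ls; cat > h.py <<'E'
import numpy as np, cv2
from bench import bot, gripper_to, solver, status, cams, order
def cap(n):
    c=cams.capture(n); np.savez(f'pics/{n}.npz',**c); return c
def save(c,name,crop=None,s=1):
    im=cv2.cvtColor(c['color'],cv2.COLOR_RGB2BGR)
    if crop: x0,y0,x1,y1=crop; im=im[y0:y1,x0:x1]
    cv2.imwrite('pics/'+name,cv2.resize(im,None,fx=s,fy=s,interpolation=cv2.INTER_CUBIC))
def ray(c,u,v):
    k=float(c['k1']); d=np.array([(u-c['cx'])/c['fx'],(v-c['cy'])/c['fy']]); s=d.copy()
    for _ in range(20): s=d/(1+k*(s@s))
    return s
def pt(c,u,v,z=None):
    "world point at pixel; by depth or on plane z"
    s=ray(c,u,v); T=np.linalg.inv(c['world_to_cam'])
    if z is None:
        d=float(c['depth'][int(v),int(u)]); return (T@[s[0]*d,-s[1]*d,-d,1])[:3]
    o=T[:3,3]; r=T[:3,:3]@[s[0],-s[1],-1]; return o+r*(z-o[2])/r[2]
def cloud(c):
    H,W=c['depth'].shape; v,u=np.mgrid[:H,:W]; k=float(c['k1'])
    dx=(u-c['cx'])/c['fx']; dy=(v-c['cy'])/c['fy']; x,y=dx,dy
    for _ in range(20):
        f=1+k*(x*x+y*y); x,y=dx/f,dy/f
    d=c['depth']; P=np.stack([x*d,-y*d,-d,np.ones_like(d)],-1)@np.linalg.inv(c['world_to_cam']).T
    P=P[...,:3]; P[d<=0]=np.nan; return P
E
python3 - <<'E'
from h import *
a=cap('scene'); b=cap('top')
save(a,'s0.png',s=1.42); save(b,'t0.png',s=1.42)
for c in(a,b): print(np.linalg.inv(c['world_to_cam'])[:3,3],c['k1'],c['fx'])
print(status.sense()['t'])
E
```

```text
pics
[ 1.06663801 -0.08836586  0.78307506] -0.005185788200937051 408.94536180922347
[0.41653376 0.00648863 1.31513736] 0.0038614889257625215 491.951880527203
0.1
```

View pics/s0.png

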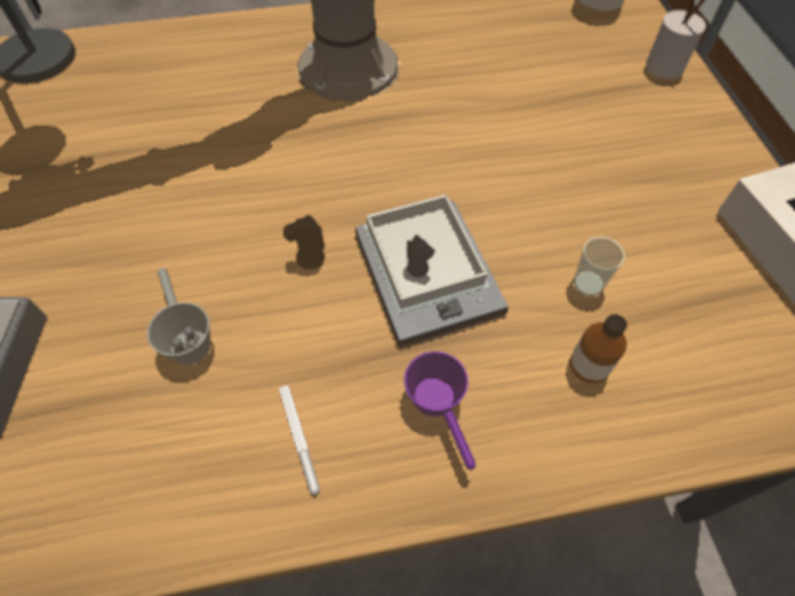

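View pics/t0.png

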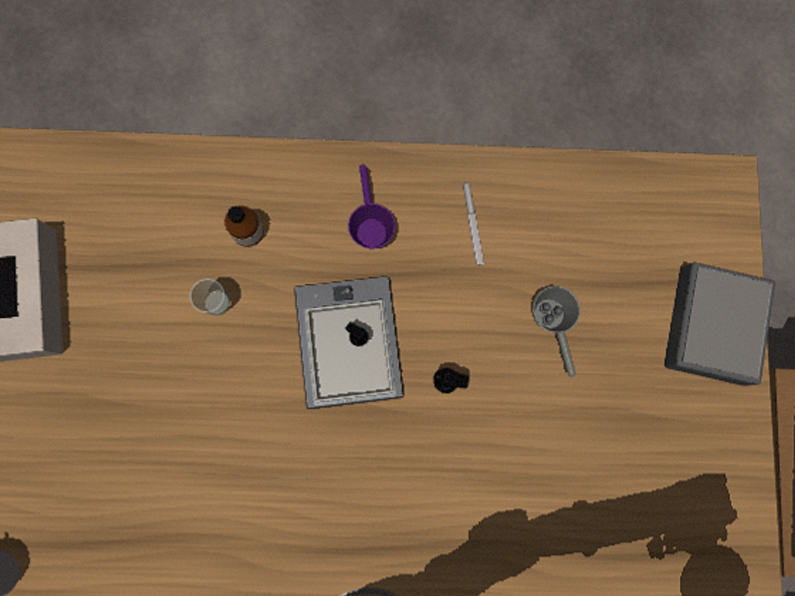

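s0/t0 (display pixels = 1.42 × image):
- **Knights:** in t0, one stands in the tray at (358,334) and one on the counter at (451,379). The one in the tray looks smaller and fits the description.
- **Pans:** the grey pan with three pawns is at (556,308), with its handle end at (572,372). The purple one at (372,226) is the look-alike.
- **Others:** switch at (343,293), beaker at (210,296).

Next I'll confirm these in a crop and measure them.

```bash
python3 - <<'E'
from h import *
b=dict(np.load('pics/top.npz')); save(b,'t1.png',(200,185,420,300),3.6)
P=cloud(b); col=b['color'].astype(int)
def at(U,V): return (U/1.42,V/1.42)
def box(x0,y0,x1,y1):
    s=np.s_[int(y0/1.42):int(y1/1.42),int(x0/1.42):int(x1/1.42)]; return P[s].reshape(-1,3),col[s].reshape(-1,3)
# table height check
print('table',pt(b,*at(480,430)))
# pad+tray: everything higher than 15mm
p,c=box(285,265,415,420); m=p[:,2]>0.012; r=cv2.minAreaRect(p[m][:,:2].astype(np.float32)); print('pad',r, np.percentile(p[m][:,2],[5,25,50,75,95]))
m=(p[:,2]>0.045)&(p[:,2]<.062)&(c.sum(1)>200); print('rim',cv2.minAreaRect(p[m][:,:2].astype(np.float32)),m.sum())
for n,bx in(('kn',(335,312,380,352)),('big',(425,355,478,400))):
    p,c=box(*bx); m=(c.sum(1)<150)&(p[:,2]>0.035); q=p[m]; print(n,m.sum(),'top',np.nanmax(q[:,2]))
    for lo,hi in((.03,.05),(.05,.07),(.07,.09),(.09,.12)):
        k=q[(q[:,2]>lo)&(q[:,2]<hi)]
        if len(k)>3: print(lo,hi,len(k),k[:,:2].mean(0).round(4),k.min(0).round(3),k.max(0).round(3), cv2.minAreaRect(k[:,:2].astype(np.float32)))
p,c=box(520,275,600,390); m=p[:,2]>.05; q=p[m]; print('panrim',cv2.minEnclosingCircle(q[:,:2].astype(np.float32)),np.nanmax(q[:,2]))
m=(p[:,2]>.03)&(p[:,2]<.056);q=p[m]; (cx,cy),R=cv2.minEnclosingCircle(p[p[:,2]>.05][:,:2].astype(np.float32))
q=q[np.hypot(q[:,0]-cx,q[:,1]-cy)>.055]; print('handle',len(q),q.mean(0),cv2.fitLine(q[:,:2].astype(np.float32),2,0,.01,.01).ravel(),cv2.minAreaRect(q[:,:2].astype(np.float32)))
for n,bx in(('beaker',(185,270,240,325)),('file',(455,175,495,275)),('bottle',(215,195,275,255)),('purple',(340,155,405,255))):
    p,c=box(*bx); m=p[:,2]>.006; print(n,p[m].min(0).round(3),p[m].max(0).round(3))
E
```

```text
table [ 3.91506570e-01 -1.97400511e-01 -3.83525293e-04]
pad ((0.5491999983787537, 0.053195565938949585), (0.23088252544403076, 0.1801365613937378), 8.65237045288086) [0.02256847 0.02691875 0.03014695 0.03333299 0.0568643 ]
rim ((0.542553722858429, 0.0524008609354496), (0.19727501273155212, 0.14024470746517181), 8.675214767456055) 494
kn 170 top 0.11100811656564735
0.03 0.05 33 [0.5501 0.0369] [0.539 0.017 0.036] [0.574 0.051 0.049] ((0.5546749234199524, 0.032364629209041595), (0.027001896873116493, 0.03342978283762932), 39.535926818847656)
0.05 0.07 5 [0.546  0.0342] [0.542 0.021 0.05 ] [0.552 0.045 0.067] ((0.5454990267753601, 0.03380873054265976), (0.025108272209763527, 0.004595041275024414), 68.18309020996094)
0.07 0.09 34 [0.5562 0.0373] [0.54  0.016 0.074] [0.574 0.055 0.09 ] ((0.5578051209449768, 0.03668854385614395), (0.042214639484882355, 0.018301721662282944), 51.17390823364258)
0.09 0.12 98 [0.5567 0.0344] [0.542 0.019 0.09 ] [0.572 0.052 0.111] ((0.5568578243255615, 0.03476908057928085), (0.04041792452335358, 0.01973353698849678), 52.906497955322266)
big 251 top 0.10242217
[... 546 characters left out ...]
), 84.60165405273438)
0.09 0.12 86 [ 0.4834 -0.1265] [ 0.469 -0.14   0.09 ] [ 0.497 -0.115  0.102] ((0.48351460695266724, -0.1260949671268463), (0.02578122913837433, 0.026002496480941772), 73.6053466796875)
panrim ((0.5767821669578552, -0.33859676122665405), 0.0833638533949852) 0.06663397012562955
handle 183 [ 0.60200072 -0.34050851  0.04550349] [ 0.9895624   0.14410502  0.6020007  -0.3405085 ] ((0.5754926204681396, -0.32589948177337646), (0.07582114636898041, 0.15831097960472107), 88.34428405761719)
beaker [0.576 0.268 0.006] [0.677 0.358 0.091]
file [ 0.69  -0.216  0.006] [ 0.884 -0.143  0.024]
bottle [0.71  0.206 0.006] [0.826 0.318 0.136]
purple [ 0.718 -0.034  0.006] [0.916 0.084 0.066]
```

View pics/t1.png

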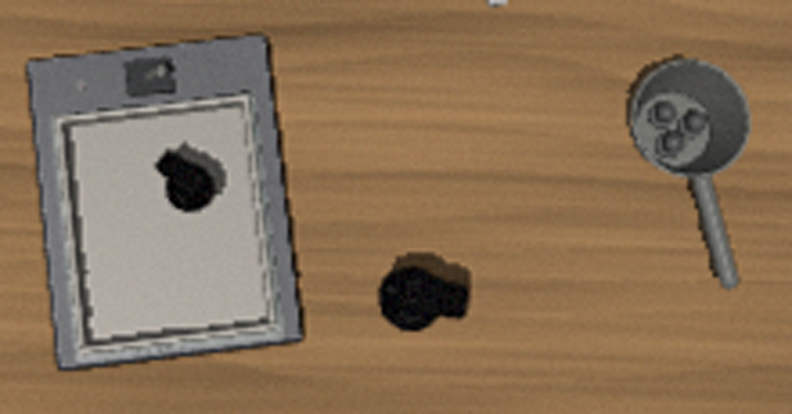

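The crop shows the tray knight's foot at (190,185), clearly smaller than the counter knight at (412,297), so the tray one is meant. The grey pan's rim is centred at about (690,117), its handle runs from (698,180) to (732,287), and it holds three pawns.

The tray measures at (0.529, 0.050) with a yaw of 8.65°. The top of its knight is at 105 mm, which equals 31 + 74 as it should. Next I'll fix the foot and pan positions and check which tool tilts the arm can reach.

```bash
python3 - <<'E'
from h import *
o=[180,0,52.8]
# choose wrist branch with the smaller joint 7
x,y=.556,.0335
js={w:solver.inverse_kinematics([x,y,.20],[180,0,w]) for w in(52.8,-127.2)}
print({k:None if v is None else np.round(v) for k,v in js.items()})
w=min((k for k in js if js[k] is not None),key=lambda k:abs(js[k][6])); o=[180,0,w]
gripper_to(.65,40)
bot.movep([x,y,.20],o)
save(cap('wrist'),'w0.png',s=1.2)
print(bot.move_linear([x,y,.078],max_speed=.12,stop_force=8))
gripper_to(0,40); s=status.sense(); print(s['grip_width']*85,s['finger_force'],s['ee_pos'],s['t'])
bot.move_linear([x,y,.20],max_speed=.15)
s=status.sense(); print(s['grip_width']*85,s['force'])
E
```

```text
{52.8: array([ 27.,  27., -46.,  89.,  20.,  73., -59.]), -127.2: array([ 36.,  33., -62.,  88.,  30.,  76., 114.])}
False
19.58813381049075 41.41995772719383 [0.55644984 0.03351052 0.07862688] 4.65
19.639444101698924 [-0.16469536  1.20369682 -1.47879133]
```

View pics/w0.png

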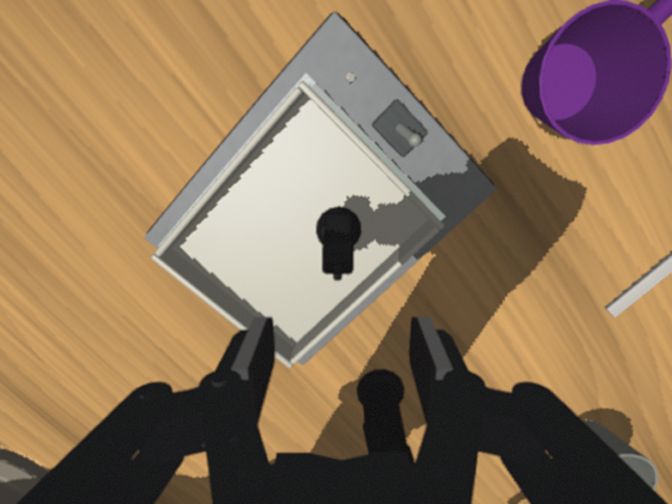

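w0 shows the knight at (338,240) between the finger lines, with its slab square to them. The pads closed on 19.6 mm, matching the 20 mm slab. Now I'll place it.

```bash
python3 - <<'E'
from h import *
o=[180,0,52.8]; x,y=.44,.23
bot.move_linear([x,y,.20],rot=o,max_speed=.2)
print(bot.move_linear([x,y,.07],max_speed=.12), bot.move_linear([x,y,.042],max_speed=.03,stop_force=4))
print(status.sense()['ee_pos'])
gripper_to(.65); bot.pause(.3)
bot.move_linear([x,y,.20],max_speed=.15)
print(status.sense()['t'])
c=cap('top'); P=cloud(c).reshape(-1,3); k=P[(np.hypot(P[:,0]-x,P[:,1]-y)<.05)&(P[:,2]>.01)&(P[:,2]<.1)]; print(k[:,2].max(),np.median(k,0))
save(cap('scene'),'s1.png',(210,100,480,290),2.9)
E
```

```text
False True
[0.43972645 0.22985799 0.04754572]
10.7583
0.07870314420135327 [0.44033419 0.22281989 0.06445662]
```

View pics/s1.png

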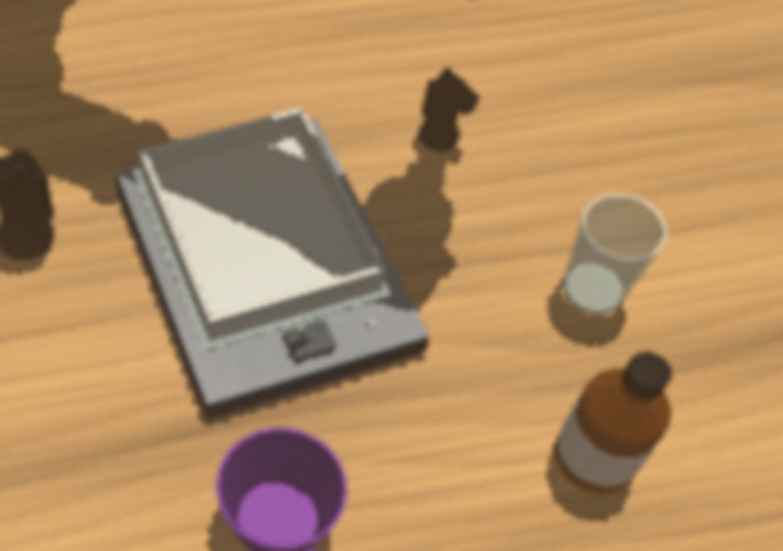

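s1 shows the knight upright and released at (445,110), the tray empty, and the switch and beaker untouched. Next is the pan: approach along the handle with the tool tilted 20° below level.

```bash
cat >> h.py <<'E'
from scipy.spatial.transform import Rotation as R
def tool(yaw,phi,al=20,flip=True):
    "tool euler and R for pan yaw, roll phi about handle"
    Rp=R.from_euler('ZX',[yaw,phi],degrees=True)
    T=Rp*R.from_euler('y',90+al,degrees=True)   # tool z = (cos al,0,-sin al), y kept
    if flip: T=T*R.from_euler('z',180,degrees=True)
    return list(T.as_euler('xyz',degrees=True)),T.as_matrix()
def tcp(grip,yaw,phi,al=20):
    e,M=tool(yaw,phi,al); return list(np.array(grip)+.002*M[:,2]),e
def chk(p,e):
    J=solver.inverse_kinematics(p,e); return None if J is None else np.round(J)
G=np.array([.5307,-.3476,.045]); HY=15.
E
python3 - <<'E'
from h import *
for al in (15,20,25):
    p,e=tcp(G,HY,0,al); M=tool(HY,0,al)[1]; pre=list(np.array(p)-.10*M[:,2]); print(al,chk(pre,e),chk(p,e),pre)
bot.movep([.42,-.20,.30],[180,0,15]); print(status.sense()['joint_pos'],status.sense()['t'])
for al in (15,20,25,30):
    p,e=tcp(G,HY,0,al); M=tool(HY,0,al)[1]; pre=list(np.array(p)-.09*M[:,2]); print(al,chk(pre,e),chk(p,e),'lift',chk(*tcp(G+[0,0,.2],HY,0,al)))
    for yaw in(30,40,50):
        t=np.radians(yaw); C=np.array([.529,.05,.125])+.022*np.array([-np.sin(t),np.cos(t),0]); g=C-.088*np.array([np.cos(t),np.sin(t),0])
        print('  pour',yaw,chk(*tcp(g+[0,0,.08],yaw,0,al)),*[chk(*tcp(g,yaw,f,al)) for f in(0,60,125)])
E
```

```text
15 [119.  74. -62. 113. -34.  29.  40.] [112.  89. -72. 111.   0.  15.   9.] [np.float64(0.43926475521456243), np.float64(-0.37210000000000004), np.float64(0.07036426642004703)]
20 [117.  67. -62. 114. -35.  28.  35.] [106.  73. -62. 112. -45.  18.  45.] [np.float64(0.44174800962334376), np.float64(-0.371434613986566), np.float64(0.07851797404591553)]
25 [115.  61. -62. 115. -33.  27.  29.] [108.  78. -72. 112.  15.  13. -14.] [np.float64(0.4449082423895718), np.float64(-0.3705878321689609), np.float64(0.08641658965058854)]
[ 60.96741555   9.86149396 -43.5565787   92.25475037   6.8187499
  80.64685166 -58.10275698] 12.4833
15 [ 93.  53. -25. 114. -77.  57.  70.] [108.  79. -63. 111. -46.  20.  50.] lift [107.  46. -61. 112. -64.  37.  40.]
  pour 30 None None [ 93.  67. -56. 141. -81.  32.  31.] [ 84.  75. -39. 136. -78.  55. -20.]
  pour 40 None [ -1.  53.  53. 145. 259. 115.  86.] [ 80.  55. -41. 131. -67.  52.  15.] [ 80.  70. -38. 127. -66.  62. -38.]
  pour 50 [ 62.  26. -20. 133. -77.  70.  65.] [ 63.  39. -22. 133. -78.  63.  77.] [ 76.  56. -41. 120. -54.  59.   2.] [ 75.  69
[... 882 characters left out ...]
5.   0.] [ 75.  74. -36. 118. -58.  71. -44.]
  pour 50 [ 64.  18. -26. 131. -72.  62.  53.] [ 62.  30. -25. 133. -76.  55.  67.] [ 73.  54. -42. 114. -44.  63. -10.] [ 71.  73. -37. 109. -50.  78. -56.]
30 [ 97.  43. -38. 115. -63.  39.  48.] [ 94.  55. -48. 112. -63.  24.  49.] lift [ 85.  25. -34. 108. -64.  48.  26.]
  pour 30 None None [ 78.  48. -44. 131. -64.  49.   5.] [ 77.  78. -36. 123. -62.  67. -34.]
  pour 40 [ 52.   6. -16. 139. -81.  57.  49.] None [ 75.  50. -42. 121. -50.  57.  -7.] [ 72.  75. -36. 114. -55.  75. -47.]
  pour 50 [ 64.  14. -29. 130. -68.  59.  46.] [ 62.  26. -27. 133. -73.  51.  60.] [ 70.  53. -42. 111. -40.  66. -15.] [ 69.  76. -38. 104. -47.  82. -58.]
```

```bash
python3 - <<'E'
from h import *
gripper_to(1.0)
p,e=tcp(G,HY,0); M=tool(HY,0)[1]; pre=list(np.array(p)-.09*M[:,2])
J=solver.inverse_kinematics(pre,e); print(np.round(J)); bot.set_joints(list(J))
print(chk(p,e)); print(bot.move_linear(p,rot=e,max_speed=.08,stop_force=10))
save(cap('wrist'),'w1.png'); 
gripper_to(0,100); s=status.sense(); print(s['grip_width']*85,s['finger_force'],s['ee_pos'],s['force'],s['t'])
E
```

```text
[ 95.  49. -30. 115. -73.  50.  64.]
[ 88.  56. -34. 113. -82.  42.  70.]
False
11.848937053731412 97.33028411865234 [ 0.53247764 -0.34707156  0.04441995] [-1.2409174  -0.68792182  0.5844698 ] 16.7417
```

View pics/w1.png

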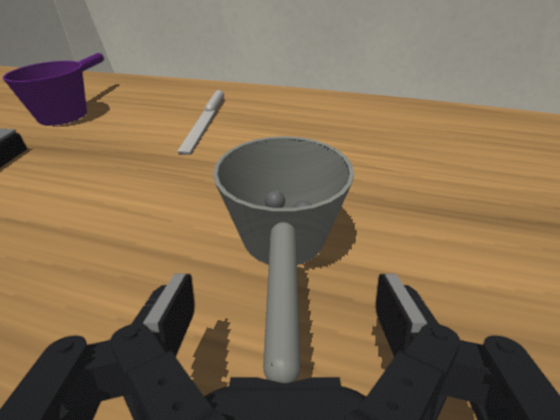

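w1 shows the handle centred between the fingers, from (285,225) to (283,370), with the pan upright. I'll lift it, carry it to above the tray and check.

```bash
cat >> h.py <<'E'
YP=50.; t_=np.radians(YP)
C=np.array([.498,.076,.13]); GP=C-.088*np.array([np.cos(t_),np.sin(t_),0])
E
python3 - <<'E'
from h import *
def go(g,yaw,phi,v=.15):
    p,e=tcp(g,yaw,phi); J=solver.inverse_kinematics(p,e); d=np.abs(np.array(J)-status.sense()['joint_pos']).max(); print(np.round(J),round(d))
    assert d<70; bot.move_linear(p,rot=e,max_speed=v)
go(G+[0,0,.05],HY,0,.06)
s=status.sense(); print(s['grip_width']*85,s['force'])
go(G+[0,0,.17],HY,0,.12)
A=G+[0,0,.17]; B=GP+[0,0,.085]
for f in(.33,.67,1): go(A+f*(B-A),HY+f*(YP-HY),0,.12)
print(status.sense()['t'])
save(cap('scene'),'s2.png',(150,80,430,290),2.8)
E
```

```text
[ 91.  50. -38. 113. -79.  41.  63.] 7
11.903274515055124 [ 0.05919419 -0.85138586 -3.31330282]
[ 92.  36. -40. 112. -75.  47.  45.] 18
[ 93.  32. -43. 120. -71.  52.  48.] 8
[ 92.  28. -47. 128. -68.  55.  51.] 7
[ 87.  26. -52. 134. -69.  55.  54.] 6
22.4
```

View pics/s2.png

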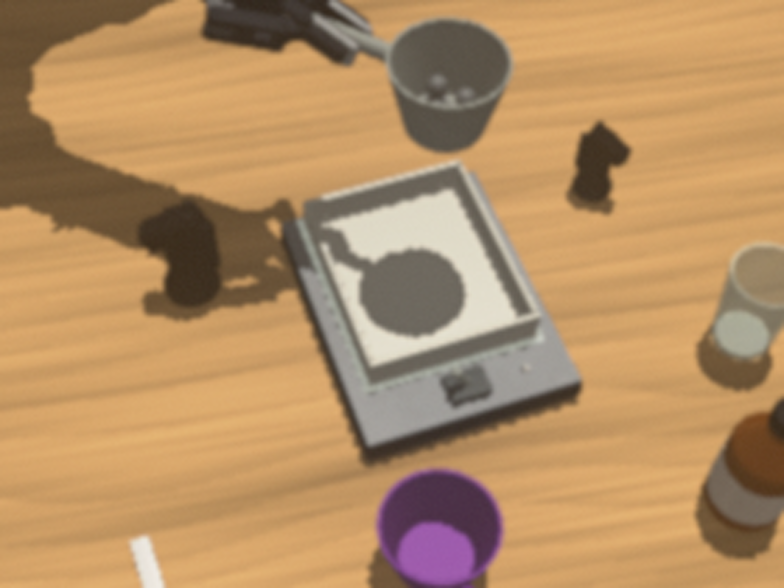

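s2 shows the pan level with the pawns inside, its rim centre at (449,62), held high over the near-left part of the tray. Now I'll lower it and roll it to pour.

```bash
python3 - <<'E'
from h import *
c=dict(np.load('pics/scene.npz')); print('rim',pt(c,150+449/2.8,80+62/2.8,z=.23))
def go(g,yaw,phi,v=.15,j=False):
    p,e=tcp(g,yaw,phi); J=solver.inverse_kinematics(p,e); d=np.abs(np.array(J)-status.sense()['joint_pos']).max(); print(phi,np.round(J),round(d),end=' ')
    assert d<60
    t0=status.sense()['t']
    if j: bot.set_joints(list(J))
    else: bot.move_linear(p,rot=e,max_speed=v)
    print(round(status.sense()['t']-t0,2))
go(GP+[0,0,.05],YP,25,.06)
go(GP,YP,50,.05)
for ph in(65,80,92,104,115,125): go(GP,YP,ph,j=True)
bot.pause(.4)
s=status.sense(); print(s['grip_width']*85,s['force'],s['ee_pos'],s['t'])
save(cap('scene'),'s3.png',(150,80,430,290),2.8)
E
```

```text
rim [0.50040415 0.0737898  0.23      ]
25 [ 80.  36. -45. 128. -60.  57.  29.] 25 0.73
50 [ 72.  48. -36. 122. -55.  62.  10.] 19 1.15
65 [ 69.  51. -33. 119. -55.  67.  -2.] 13 0.32
80 [ 67.  55. -30. 117. -55.  72. -14.] 12 0.31
92 [ 65.  57. -28. 116. -56.  76. -23.] 9 0.28
104 [ 64.  60. -27. 116. -58.  79. -31.] 9 0.27
115 [ 64.  63. -25. 116. -59.  81. -38.] 8 0.25
125 [ 63.  65. -24. 116. -61.  83. -45.] 7 0.25
12.066141788103335 [-0.47560897 -0.20111517 -2.25230322] [0.4423213  0.01028836 0.13057216] 26.4083
```

View pics/s3.png

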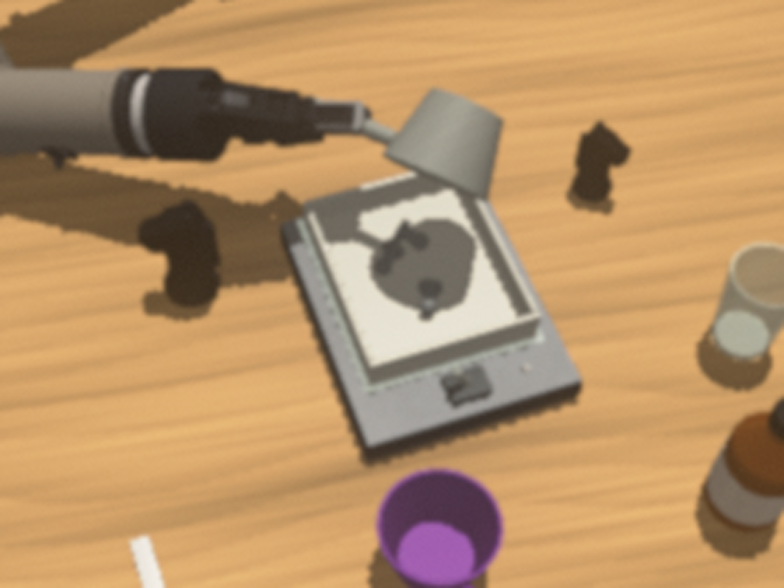

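s3 shows three pawns in the tray at about (385,262), (412,235) and (430,295), all inside the walls. I'll right the pan and take it back to its starting spot.

```bash
python3 - <<'E'
from h import *
def go(g,yaw,phi,v=.15,j=False,**k):
    p,e=tcp(g,yaw,phi); J=solver.inverse_kinematics(p,e); d=np.abs(np.array(J)-status.sense()['joint_pos']).max(); print(phi,round(d),end=' ')
    assert d<70
    if j: bot.set_joints(list(J))
    else: return bot.move_linear(p,rot=e,max_speed=v,**k)
go(GP+[0,0,.06],YP,110,.08)
for ph in(85,60,30,0): go(GP+[0,0,.085],YP,ph,j=True)
A=G+[0,0,.17]; B=GP+[0,0,.085]
for f in(.67,.33,0): go(A+f*(B-A),HY+f*(YP-HY),0,.15)
go(G+[0,0,.03],HY,0,.12)
save(cap('scene'),'s4.png',(60,140,460,290),2)
print(go(G+[0,0,-.005],HY,0,.02,stop_force=3)); s=status.sense(); print(s['ee_pos'],s['force'],s['t'])
P=cloud(cap('top')).reshape(-1,3); k=P[(abs(P[:,0]-.529)<.07)&(abs(P[:,1]-.05)<.055)&(P[:,2]>.038)]; print('tray',len(k),k.max(0),k.min(0))
E
```

```text
110 11 85 15 60 19 30 27 0 34 0 6 0 7 0 8 0 20 0 5 True
[ 0.53257496 -0.3472424   0.04410862] [ 0.34131047 -1.00811177  3.08539035] 34.9
tray 186 [0.59825899 0.08834385 0.05753959] [0.45902519 0.00577262 0.03818859]
```

View pics/s4.png

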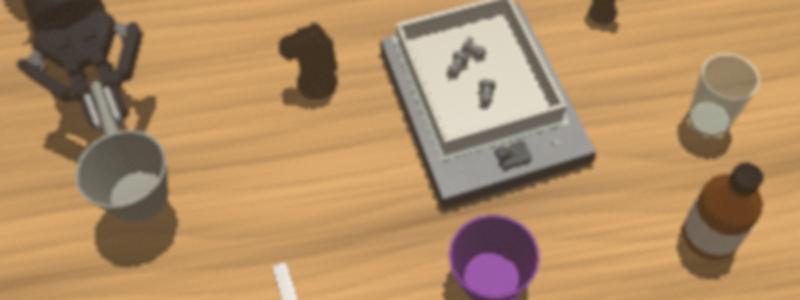

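s4 shows three pawns lying in the tray at (458,65), (473,48) and (486,93), and the pan empty and upright at (122,175). The pan is now in contact with the counter at the pickup height, so I'll release it and back out along the handle.

```bash
python3 - <<'E'
from h import *
gripper_to(1.0); bot.pause(.3)
s=status.sense(); M=R.from_euler('xyz',s['tcp_rot'],degrees=True).as_matrix()
bot.move_linear(list(np.array(s['ee_pos'])-.12*M[:,2]),max_speed=.08); bot.pause(.3)
save(cap('scene'),'s5.png',(60,120,460,300),2)
P=cloud(cap('top')).reshape(-1,3); k=P[(np.hypot(P[:,0]-.616,P[:,1]+.325)<.06)&(P[:,2]>.05)]; print('rim z',np.percentile(k[:,2],[5,50,95]),k[:,:2].mean(0)); print(status.sense()['t'],status.sense()['ee_pos'])
E
```

```text
rim z [0.05129539 0.05843399 0.06396073] [ 0.6168672  -0.33520349]
38.0083 [ 0.42253327 -0.37638989  0.0831516 ]
```

View pics/s5.png

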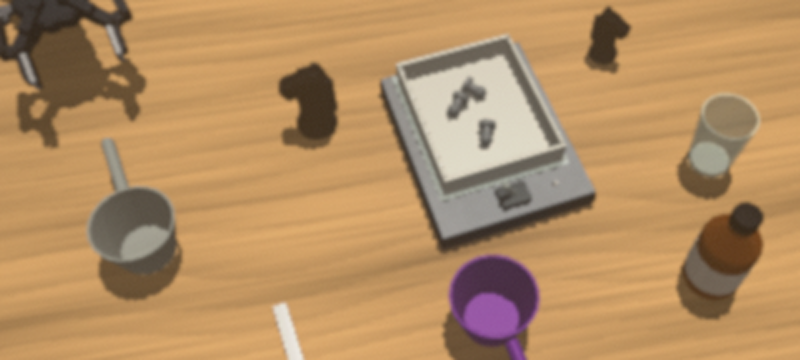

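s5 shows the pan standing upright and released at (133,230), the pawns in the tray, the knight upright at (606,38), and the gripper clear. I'm handing it in.

```bash
python3 -c "
from h import *
print(order.sign_off())"
```

```text
the job is handed in; nothing more can be done
None
```

The job is handed in at about 38 s of the 72 s allowed: in the last picture the knight and the empty pan stand upright on the counter, all three pawns lie in the tray, and the switch, beaker, file and bottle look undisturbed; the sign-off gave no verdict.

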